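Stand the regulator case heavy end down

TASK

One end of the small metal regulator case with the tall swinging handle hides something heavy. Lift the case by its handle clear of the bench and see which end dips, then stand it upright on that heavy end in the middle of the round rubber mat, and let go of it.

Things in the scene. Friction and masses are not known exactly. Their poses are not given: they have to be found in the camera images.
- case_center (a point): centre of the loose plain aluminium case with black ends and tall handle: 150 mm long (its x), 64 wide (y), 44 thick (z), 0.6 kg, starting flat, z up. Both ends (+x, -x) look alike; a 0.35 kg part packed inside (heavy_insert, unseen) makes one of them, at random, the heavy end. Standing on an end, its centre is 75 mm above what it stands on.
- case_handle (a point): centre of the handle's grip: a black bar 14 x 14 mm in section, 74 mm clear length along the case's y, on two 4 mm flat steel arms outside the case's long sides, pivoted on an axis through case_center along the case's y. Bar centre 95 mm from that axis, at first straight above it (66 mm clear over the case top). The point's y runs along the bar, its z from the axis to the bar.
- bail (a joint): swing of the handle about case_center, rad: 0 square to the case top, + leaning to the case's +x end. Slight friction, stops at +-0.87 (50 degrees), stays where left. Held with the arms vertical, the case dips 50 degrees at its heavy end; turning bar and arms 40 to 45 degrees further in the sense of that dip makes the case hang vertical, heavy end down.
- mat_center (a point): centre of the top face of the round black rubber mat, 180 mm across and 4 mm thick, fixed to the bench; z up.
Things that resemble listed ones, but are neither listed nor needed, are in the scene too. What is shaped like the part that bears case_center but brown is not meant. Of the things shaped like the part that bears mat_center, the black one is meant.

How it is judged:
By the outcome, as a careful person would: the job done as asked, in the order asked, and still so for the second after the job is handed in, with the robot touching nothing.
It also fails if it takes over 45 s, if anything falls off the work surface, if the arm or the gripper's body presses on something with over 40 N, if the wrist force passes 120 N, or if a joint passes its speed limit or range.

ROBOT

A 6-joint arm with a two-finger parallel gripper is mounted at the origin on the work surface. World frame = base frame: x ahead of the robot, y to its left, z up, the work surface at z = 0. Lengths are in mm, angles in degrees, forces in N, time in s.
With the tool pointing down it reaches from about 300 to 850 mm from the base axis. Payload 4.2 kg.
Tool frame: the origin (TCP) lies between the finger pads; the fingertips stand ahead of it and the grasp point (between the pads) lies 8 mm behind it (env.tip_reach is the x of the fingertips in the tool frame, in mm); x points along the fingers, y is the direction in which the jaws open and shut, and the axes are right-handed (so a half turn about x gives the same grasp; the last joint's range is limited). The gripper opens to 91 mm and grips with 3 to 60 N. Pads are 32 mm wide; open, the fingers measure 118 mm over their backs; the gripper's body (76 mm by 178 mm) begins 60 mm behind the grasp point.
Start: joints at [-74.37, 18.312, 89.639, -0, 72.044, -1.146], TCP at [165.967, -550.542, 224.976] pointing down, gripper open.
Joint ranges: [-177.97, 177.97], [-48.28, 115.42], [12.27, 149.76], [-77.06, 257.06], [2.81, 150.46], [-146.56, 146.56]. Speed limits (degrees/s): [147.25, 147.25, 180, 180, 180, 180].

INTERFACE

Orientations are given as [roll, pitch, yaw] about the fixed x, y, z axes, in that order (R = Rz(yaw) Ry(pitch) Rx(roll)).
In Python, from workcell import env, cams gives the robot as it stands.
- The arm moves only by the tool arm_command, never from a script. Its argument "deltas" is a list of rows, each a list of 3 entries, a list of its own where there are three numbers: the opening, from 0 (shut) to 1 (fully open), then the shift along the world's x, y, z in mm, then the turn about the world's z in rad. A call has 1 to 20 rows; each row is the pose to reach, as a shift and turn from the pose commanded when the call began; what a row does not reach only later rows make up. A row lasts 1/10 s, in which the tool goes at most 50 mm and 8.59 degrees, less where a joint would pass 70% of its speed; a pose out of reach is approached as far as the arm can. A call with a gripper value outside its range is refused whole. The fingers move at their own pace and stop on an object; "grip_force" is the grip in N (left out, the last holds). Time passes only in rows, so rows that repeat a pose let the fingers close. It gives the time, the measured TCP pose, the force and the opening at its end, in the units of the state.
- env.state(): the state, without advancing time (a new reading comes with each control period).
- cams.grab_frame(name): name is "side" or "top" or "wrist"; returns a dict with "img" (400x640x3 uint8, red, green, blue), "K" (3x3 intrinsics, pixels), "rvec" (rotation vector, rad) and "tvec" (3), from world to camera coordinates, as OpenCV has them. Camera axes: x right, y down, z forward; pixel columns grow to the right and rows downward; lengths in mm; the calibration is good to about 2 mm. A picture is of the moment at which its call begins. There is no depth.
- env.job_done(): hands the job in, once; it reports no verdict.
Trained networks look in a picture, given as the dict that the camera call returned (one of the last four; its "shot" number tells which), for a name from the list of things; names that differ only in an ending like _2 or _b are one class to them, and where a whole thing is asked for, a point or a joint stands for the part that bears it (a point fixed in the world has none). Each returns a list of dicts, best first, with "conf" (0 to 1); they miss things now and then, are a little off and sometimes report something else, mostly with a low value. They report only what shows in the picture. A call takes as long as a camera call. They do not tell look-alikes from the thing itself.
- cams.silhouettes(picture, name): "region" (400x640 bool, what is visible of it) and "centre" ([column, row] in pixels, amid what is visible of it).
The state is a dict: "time_s": time; "qpos": joint angles; "qvel": joint speeds; "effort": joint torques, N m; "ee_pos": TCP position; "ee_rot": TCP orientation; "force": force on the tool from outside, world axes, zero at the start; "torque": the same for the moment, N m; "gripper_width": finger opening in mm.
Only numpy, scipy, OpenCV 4.12 (cv2) and the standard library are available. Lean on these libraries where they do the work, as an engineer would, in place of code of your own. Each camera call takes 0.05 s, during which the arm holds its last target.

## Working session

There is one attempt and no reset: what is moved stays moved. The work goes in short steps, Python scripts to look and compute and a tool call to move; the robot and the scene stay as the last step left them, time stands still between calls to the robot, and variables do not carry over. Pictures are saved under pics/ and viewed, and the job is handed in when it is done.

Besides the shell and the picture viewer there is one more tool, called after "Emit:" as name([rows], argument=value, ...), one row to a line, values as JSON. arm_command: Moves the arm, as the interface text tells. Its arguments: {"type":"object","properties":{"deltas":{"type":"array","items":{"type":"array"}},"grip_force":{"type":"number"}},"required":["deltas"]}

```bash
mkdir -p pics; ls
cat > h.py <<'E'
from workcell import env, cams
import numpy as np, cv2
def P(f): return cv2.Rodrigues(np.array(f["rvec"],float))[0], np.array(f["tvec"],float).reshape(3), np.array(f["K"],float)
def ray(f,px,z):
    R,t,K=P(f); d=R.T@np.linalg.inv(K)@np.array([px[0],px[1],1.]); c=-R.T@t
    return c+d*(z-c[2])/d[2]
def proj(f,X):
    R,t,K=P(f); p=K@(R@np.array(X,float)+t); return p[:2]/p[2]
def save(f,n,crop=None,s=1):
    im=cv2.cvtColor(f["img"],cv2.COLOR_RGB2BGR)
    if crop: a,b,c,d=crop; im=im[b:d,a:c]
    cv2.imwrite("pics/"+n,cv2.resize(im,None,fx=s,fy=s,interpolation=cv2.INTER_CUBIC))
E
python3 - <<'E'
from h import *
print(env.state()["time_s"],env.tip_reach)
for n in ("top","side"):
    f=cams.grab_frame(n); save(f,n+"0.png")
    for nm in ("case_center","case_handle","mat_center"):
        try:
            for r in cams.silhouettes(f,nm): print(n,nm,r["conf"],r["centre"],r["region"].sum(), ray(f,r["centre"],{"case_center":44,"case_handle":117,"mat_center":4}[nm]).round())
        except Exception as e: print(nm,e)
E
```

```text
pics
0.0 11.0
top case_center 0.94 [175.2, 253.3] 1730 [309. 506.  44.]
top case_center 0.85 [278.1, 153.1] 1563 [573. 235.  44.]
top case_center 0.56 [247.6, 220.8] 1516 [392. 316.  44.]
top case_handle 0.85 [160.4, 252.5] 322 [311. 520. 117.]
top case_handle 0.65 [271.7, 148.4] 203 [570. 245. 117.]
top case_handle 0.56 [243.6, 219.4] 199 [391. 314. 117.]
top case_handle 0.42 [280.7, 153.8] 1625 [556. 222. 117.]
top mat_center 0.93 [443.2, 245.4] 3474 [ 324. -205.    4.]
top mat_center 0.85 [428.4, 159.3] 3273 [ 560. -174.    4.]
side case_center 0.96 [321.2, 267.8] 1994 [385. 331.  44.]
side case_center 0.87 [321.9, 345.6] 2429 [310. 524.  44.]
side case_center 0.84 [271.4, 221.2] 1731 [566. 241.  44.]
side case_handle 0.86 [323.5, 246.8] 318 [386. 317. 117.]
side case_handle 0.78 [327.6, 331.8] 408 [299. 521. 117.]
side case_handle 0.71 [265.6, 205.6] 343 [573. 249. 117.]
side mat_center 0.9 [392.0, 147.7] 1662 [ 341. -206.    4.]
side mat_center 0.86 [324.7, 139.4] 1607 [ 560. -163.    4.]
```

View pics/top0.png

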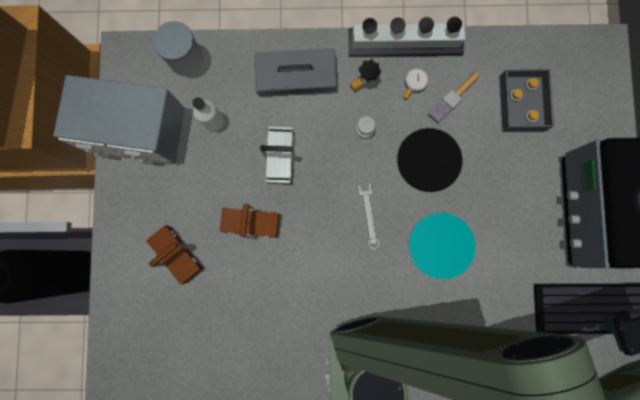

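View pics/side0.png

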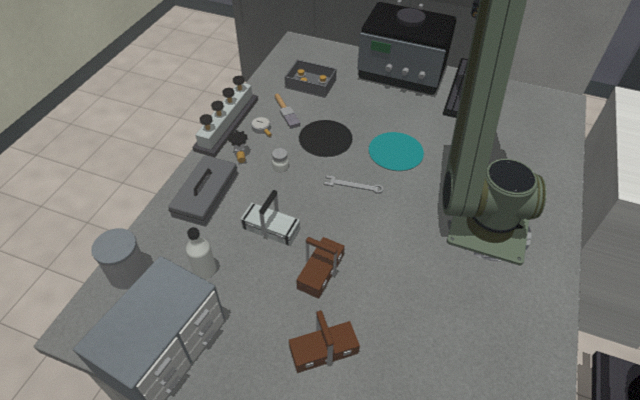

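Candidates for the case: aluminium at top (280,155), brown at (175,253), brown at (250,221). I choose the aluminium one. The grey tray with a slot at (295,72) is a different shape. Mats: black at (430,160), which is the one meant, and teal at (443,245).

Run:
```python
from h import *
F={}
for n in ("top","side"):
    f=cams.grab_frame(n); F[n]=f
    save(f,n+"1.png",(230,100,330,200) if n=="top" else (220,170,320,260),6)
    for nm,z in (("case_center",44),("case_handle",117),("mat_center",4)):
        for r in cams.silhouettes(f,nm):
            m=r["region"].astype(np.uint8); c=r["centre"]
            if nm[0]=="c" and not (abs(ray(f,c,z)[:2]-[570,240])<40).all(): continue
            rr=cv2.minAreaRect(cv2.findNonZero(m)); bx=cv2.boxPoints(rr)
            print(n,nm,round(r["conf"],2),rr)
            for p in bx: print("   ",p.round(1),ray(f,p,z).round(0))
```

```text
top case_center 0.81 ((277.0, 155.5), (57.0, 34.0), 90.0)
    [260. 127.] [645. 284.  44.]
    [294. 127.] [644. 193.  44.]
    [294. 184.] [489. 193.  44.]
    [260. 184.] [490. 283.  44.]
top case_handle 0.5 ((276.3426513671875, 149.2969512939453), (11.755763053894043, 32.702396392822266), 85.91438293457031)
    [259.6 144.6] [580. 275. 117.]
    [292.2 142.3] [585. 193. 117.]
    [293.1 154. ] [555. 191. 117.]
    [260.5 156.3] [550. 273. 117.]
top mat_center 0.83 ((442.0000305175781, 245.00001525878906), (66.18761444091797, 65.29318237304688), 63.43495178222656)
    [398. 230.] [367. -85.   4.]
    [456.4 200.8] [ 444. -245.    4.]
    [486. 260.] [ 284. -318.    4.]
    [427.6 289.2] [ 208. -160.    4.]
top mat_center 0.65 ((429.0, 159.5), (63.0, 64.0), 90.0)
    [397. 128.] [648. -90.   4.]
    [461. 128.] [ 646. -266.    4.]
    [461. 191.] [ 471. -259.    4.]
    [397. 191.] [473. -85.   4.]
side case_center 0.81 ((273.20001220703125, 216.59999084472656), (57.24333572387695, 48.29906463623047), 26.56505012512207)
    [236.8 225.4] [647. 288.  44.]
    [258.4 182.2] [662. 123.  44.]
    [309.6 207.8] [486. 159.  44.]
    [288. 251.] [484. 315.  44.]
side case_handle 0.78 ((266.1268005371094, 211.86083984375), (15.325891494750977, 44.42705535888672), 25.641006469726562)
    [249.6 228.6] [579. 332. 117.]
    [268.8 188.5] [591. 192. 117.]
    [282.6 195.2] [546. 200. 117.]
    [263.4 235.2] [537. 338. 117.]
side mat_center 0.96 ((325.0, 138.5), (37.0, 54.0), 90.0)
    [298. 120.] [ 680. -221.    4.]
    [352. 120.] [ 507. -289.    4.]
    [352. 157.] [ 450. -117.    4.]
    [298. 157.] [610. -54.   4.]
side mat_center 0.87 ((394.8500061035156, 151.45001220703125), (54.39117431640625, 37.631099700927734), 18.434947967529297)
    [363.1 160.7] [ 411. -114.    4.]
    [375. 125.] [ 425. -293.    4.]
    [426.6 142.2] [ 242. -273.    4.]
    [414.7 177.9] [ 240. -101.    4.]
```

```bash
ls pics
```

```text
side0.png
side1.png
top0.png
top1.png
```

View pics/top1.png

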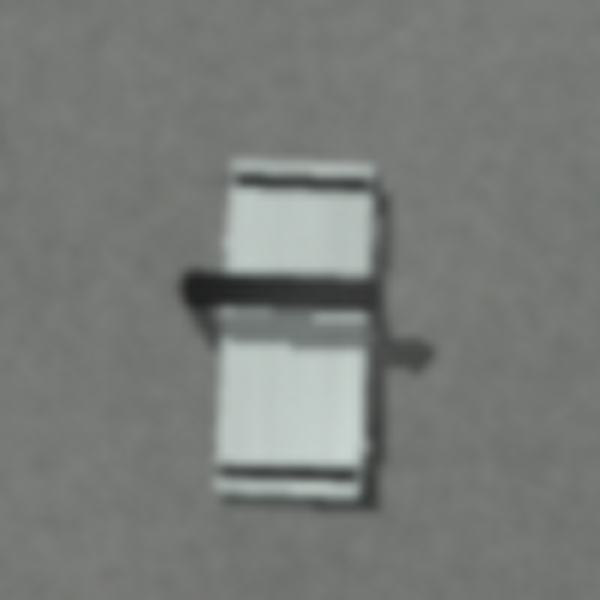

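View pics/side1.png

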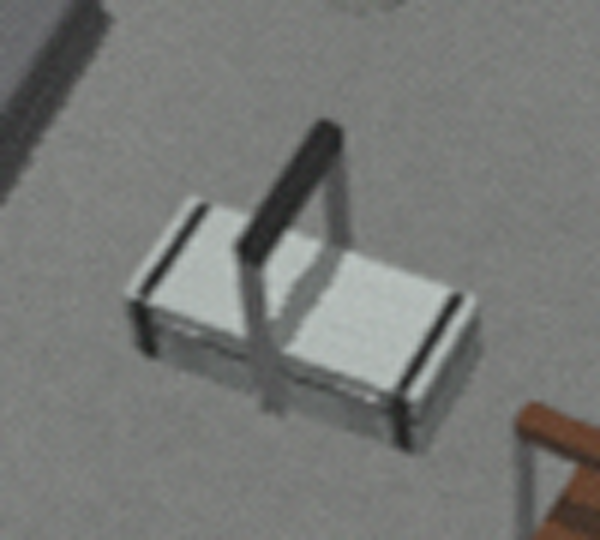

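The crop shows the aluminium case with black end bands, its long axis near world x. The bar spans pixels (261,148.5) to (293,148.5) in the top view.

Run:
```python
from h import *
f=cams.grab_frame("top")
c=[np.array([230+u/6,100+v/6]) for u,v in ((232,163),(377,163),(362,498),(216,492))]
W=[ray(f,p,44) for p in c]
for w in W: print(w.round(1))
m=np.mean(W,0); print("centre",m.round(1)); a=(W[0]+W[1]-W[2]-W[3])/2; print(np.linalg.norm(a), np.degrees(np.arctan2(a[1],a[0])))
b=[ray(f,[230+u/6,100+v/6],118) for u,v in ((184,291),(381,291))]; print(b, np.mean(b,0), np.linalg.norm(b[0]-b[1]))
s=env.state(); print(s["ee_pos"],s["ee_rot"],s["gripper_width"],s["time_s"])
```

```text
[644.4 260.8  44. ]
[643.6 195.7  44. ]
[492.  202.8  44. ]
[495.3 267.5  44. ]
centre [568.8 231.7  44. ]
150.49723306711448 -2.6333631340439827
[array([569.63187426, 272.51299697, 118.        ]), array([568.66901577, 189.65304453, 118.        ])] [569.15044501 231.08302075 118.        ] 82.86554660951862
[ 165.9711909  -550.55152703  225.00211213] [ 85.59906729  89.98997268 -77.62425104] 91.5061059480968 0.85
```

Run:
```python
from h import *
from scipy.spatial.transform import Rotation as Ro
s=env.state(); R=Ro.from_euler("xyz",s["ee_rot"],degrees=True).as_matrix(); print(R.round(3), np.degrees(np.arctan2(R[1,1],R[0,1])))
f=cams.grab_frame("wrist"); Rc,t,K=P(f); print("cam pos rel tcp (tool frame)", R.T@(-Rc.T@t-s["ee_pos"]), "fwd",(R.T@Rc.T[:,2]).round(3),"right",(R.T@Rc.T[:,0]).round(3))
```

```text
[[ 0.     0.289 -0.957]
 [-0.    -0.957 -0.289]
 [-1.     0.     0.   ]] -73.22331826192392
cam pos rel tcp (tool frame) [-1.59819356e+02 -8.62820671e-02 -7.75395338e+01] fwd [ 0.963 -0.001  0.27 ] right [0.001 1.    0.   ]
```

Emit:
arm_command([
  [1,[0,0,20],0],
  [1,[403,782,20],-0.32],
  [1,[403,782,20],-0.32],
  [1,[403,782,20],-0.32],
  [1,[403,782,20],-0.32],
  [1,[403,782,20],-0.32],
  [1,[403,782,20],-0.32],
  [1,[403,782,20],-0.32],
  [1,[403,782,20],-0.32],
  [1,[403,782,20],-0.32],
  [1,[403,782,20],-0.32],
  [1,[403,782,20],-0.32],
  [1,[403,782,20],-0.32],
  [1,[403,782,20],-0.32],
  [1,[403,782,20],-0.32],
  [1,[403,782,20],-0.32],
  [1,[403,782,20],-0.32],
  [1,[403,782,20],-0.32],
  [1,[403,782,20],-0.32],
  [1,[403,782,20],-0.32],
])

```text
time_s: 2.9
ee_pos: [570.2, 235.1, 243.9]
ee_rot: [-90.4, 89.9, 88.2]
force: [-0.1, -0.3, -0.0]
gripper_width: 90.9
```

Run:
```python
from h import *
s=env.state(); print(s["time_s"],s["ee_pos"],s["ee_rot"],s["qpos"],s["force"])
f=cams.grab_frame("wrist"); save(f,"w1.png")
for r in cams.silhouettes(f,"case_handle"): print(r["conf"],r["centre"],ray(f,r["centre"],117))
f=cams.grab_frame("top"); save(f,"t2.png")
```

```text
2.9 [570.21028651 235.05764238 243.86796272] [-90.44128137  89.94435846  88.20964882] [2.13075765e+01 2.15183150e+01 8.20493041e+01 5.26551877e-02
 7.64105580e+01 1.12644284e+02] [-0.07175288 -0.33224002 -0.0005975 ]
0.7 [262.8, 318.7] [425.03943877 307.44929371 117.        ]
0.67 [324.5, 190.5] [575.30350048 233.26946859 117.        ]
```

View pics/w1.png

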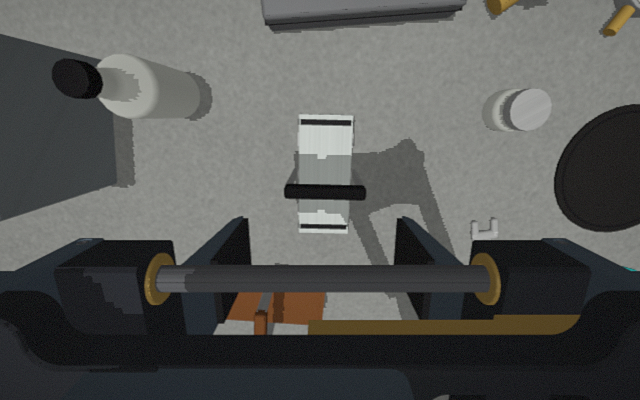

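Run:
```python
from h import *
f=cams.grab_frame("wrist"); save(f,"w1c.png",(270,100,380,250),5)
R,t,K=P(f); print("cam",-R.T@t)
a,b=ray(f,(285,191.5),117),ray(f,(366,193),117); print(a,b,(a+b)/2,np.linalg.norm(a-b),np.degrees(np.arctan2(*(a-b)[:2])))
```

```text
cam [646.0881687  229.30445988 404.47293739]
[573.27686832 268.79487181 117.        ] [569.45173433 186.75978081 117.        ] [571.36430132 227.77732631 117.        ] 82.12422179635641 2.669655192299509
```

View pics/w1c.png

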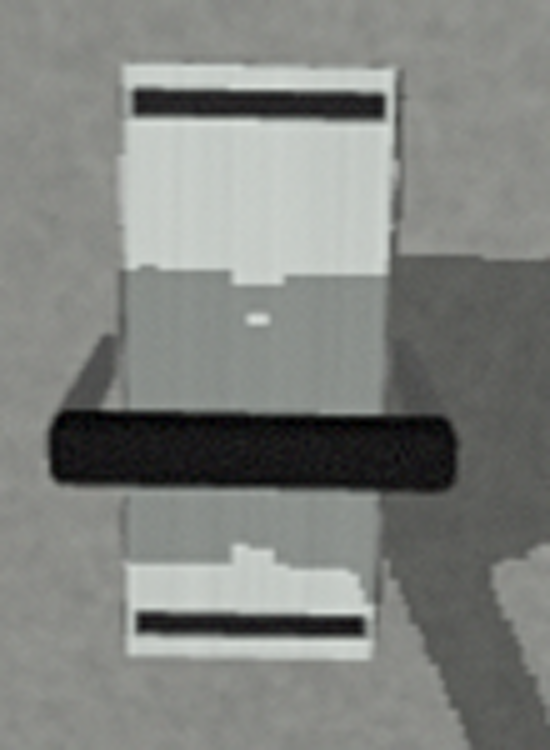

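Run:
```python
from h import *
f=cams.grab_frame("wrist")
a,b=ray(f,(280.2,189.2),117),ray(f,(361.4,190.6),117); print(a,b,(a+b)/2,np.linalg.norm(a-b),np.degrees(np.arctan2(*(a-b)[:2])))
s=env.state(); print(s["ee_pos"],s["ee_rot"],s["time_s"])
from scipy.spatial.transform import Rotation as Ro
R=Ro.from_euler("xyz",s["ee_rot"],degrees=True).as_matrix(); print(np.degrees(np.arctan2(R[1,1],R[0,1])))
c=[ray(f,(270+u/5,100+v/5),44) for u,v in ((122,67),(396,67),(375,660),(126,655))]; print(np.round(c),np.mean(c,0))
a=c[0]+c[1]-c[2]-c[3]; print(np.degrees(np.arctan2(a[1],a[0])),np.linalg.norm(a)/2)
```

```text
[575.77919588 273.15992631 117.        ] [572.00652138 191.02635176 117.        ] [573.89285863 232.09313904 117.        ] 82.22017478496204 2.6299415013045326
[568.49562093 230.26127152 245.25738068] [  73.66180814   89.97326641 -107.96351072] 3.15
-91.62531717348284
[[650. 261.  44.]
 [648. 197.  44.]
 [497. 203.  44.]
 [501. 268.  44.]] [573.8968433  232.29134546  44.        ]
-2.4794553959912404 149.93296720422515
```

Emit:
arm_command([
  [1,[3,0.5,-30],-0.017],
  [1,[3,0.5,-60],-0.017],
  [1,[3,0.5,-90],-0.017],
  [1,[3,0.5,-100],-0.017],
  [1,[3,0.5,-100],-0.017],
  [1,[3,0.5,-100],-0.017],
])

```text
time_s: 3.75
ee_pos: [572.8, 231.8, 146.6]
ee_rot: [-159.3, 89.9, 18.1]
force: [0.1, -0.9, 1.0]
gripper_width: 90.9
```

Run:
```python
from h import *
f=cams.grab_frame("wrist"); save(f,"w2.png")
s=env.state(); print(s["ee_pos"],s["ee_rot"],s["time_s"])
f=cams.grab_frame("side"); save(f,"s2.png",(200,130,340,260),5)
```

```text
[573.05409375 232.04162149 146.95087457] [-158.29136343   89.80028209   19.15223302] 3.8
```

View pics/w2.png

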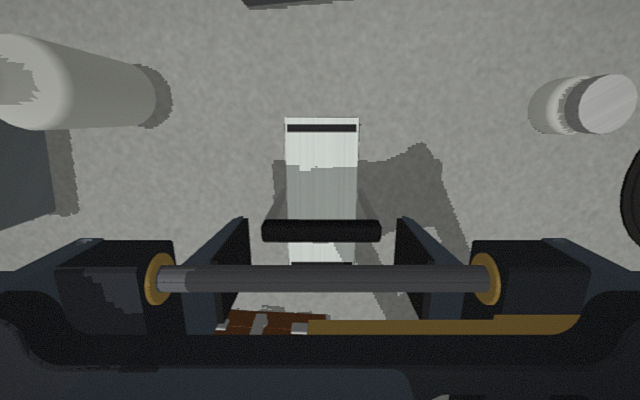

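View pics/s2.png

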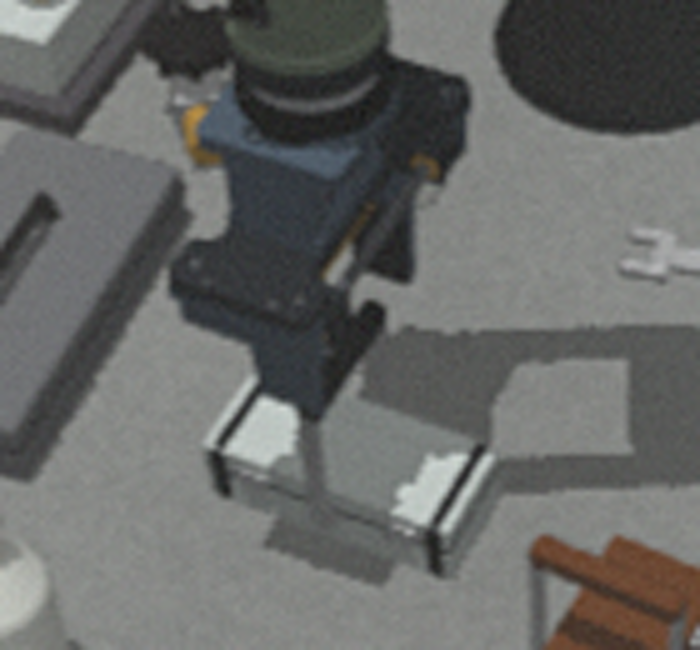

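Emit:
arm_command([
  [1,[0,0,-12],0],
  [1,[0,0,-24],0],
  [1,[0,0,-34],0],
  [1,[0,0,-34],0],
  [1,[0,0,-34],0],
])

```text
time_s: 4.35
ee_pos: [571.8, 231.9, 110.4]
ee_rot: [27.8, 89.9, -154.7]
force: [-0.6, -0.3, 1.3]
gripper_width: 91.5
```

Emit:
arm_command([
  [0.5,[0,0,0],0],
  [0.5,[0,0,0],0],
  [0.5,[0,0,0],0],
  [0.5,[0,0,0],0],
  [0.5,[0,0,0],0],
], grip_force=25)

```text
time_s: 4.85
ee_pos: [572.3, 232.3, 111.4]
ee_rot: [-146.6, 89.9, 30.9]
force: [1.3, 1.3, 1.0]
gripper_width: 81.5
```

Emit:
arm_command([
  [0.5,[0,0,15],0],
  [0.5,[0,0,30],0],
  [0.5,[0,0,50],0],
  [0.5,[0,0,75],0],
  [0.5,[0,0,100],0],
  [0.5,[0,0,125],0],
  [0.5,[0,0,150],0],
  [0.5,[0,0,150],0],
  [0.5,[0,0,150],0],
  [0.5,[0,0,150],0],
])

```text
time_s: 5.85
ee_pos: [570.7, 231.4, 258.2]
ee_rot: [25.7, 89.7, -156.8]
force: [0.8, 0.5, -6.2]
gripper_width: 81.8
```

Run:
```python
from h import *
f=cams.grab_frame("wrist"); save(f,"w3.png")
s=env.state(); print(s["ee_pos"],s["force"],s["torque"],s["gripper_width"],s["time_s"])
f=cams.grab_frame("side"); save(f,"s3.png",(180,90,340,250),4)
f=cams.grab_frame("top"); save(f,"t3.png",(200,80,360,240),4)
```

```text
[570.82051274 231.46533085 258.34780536] [ 0.24684135 -0.48717699 -5.54442025] [ 0.0113638   0.05112901 -0.02229022] 81.91450569826434 5.9
```

View pics/w3.png

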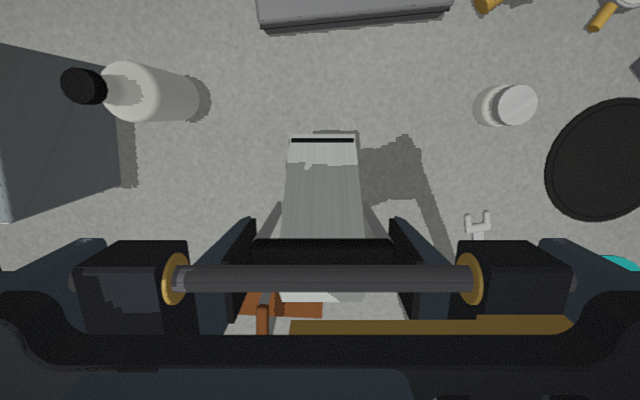

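View pics/s3.png

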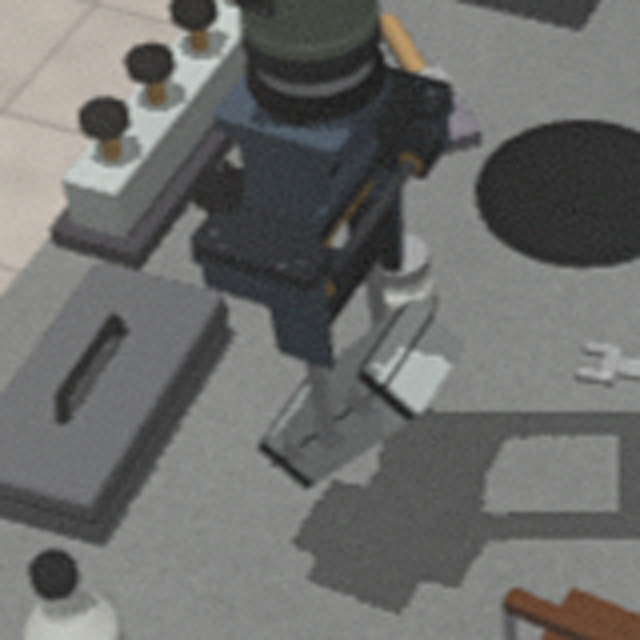

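Both views show the far end (world +x, at (285,450) in the side crop) dipping, so that end is the heavy one. Next I measure the mat and the hang angle.

Run:
```python
from h import *
for n in ("top","side"):
    f=cams.grab_frame(n)
    hsv=cv2.cvtColor(f["img"],cv2.COLOR_RGB2GRAY)
    for r in cams.silhouettes(f,"mat_center"):
        m=r["region"]; col=f["img"][m].mean(0)
        if col.max()>60: continue
        ys,xs=np.nonzero(m); c=np.array([ray(f,(x,y),4)[:2] for x,y in zip(xs,ys)])
        (cx,cy),rad=cv2.minEnclosingCircle(c.astype(np.float32))
        print(n,r["conf"],"mean",c.mean(0).round(1),"enc",cx,cy,rad,"area-rad",m.sum())
    # dark threshold
    lo=cams.silhouettes  
    u,v=proj(f,(560,-174,4)).astype(int)
    g=(hsv<45).astype(np.uint8); k,lab,st,cen=cv2.connectedComponentsWithStats(g)
    l=lab[v,u]; print(st[l]); ys,xs=np.nonzero(lab==l); c=np.array([ray(f,(x,y),4)[:2] for x,y in zip(xs,ys)])
    print("thr",c.mean(0),c.min(0),c.max(0),cv2.minEnclosingCircle(c.astype(np.float32)))
    save(f,n+"4.png")
```

```text
top 0.79 mean [ 560.2 -175.3] enc 560.8145141601562 -175.88331604003906 90.38016510009766 area-rad 3285
[ 398  129   64   62 3141]
thr [ 558.77234205 -176.12945954] [ 474.47497556 -262.75747665] [644.68810869 -90.09272787] ((559.0658569335938, -176.00401306152344), 87.37728118896484)
side 0.63 mean [ 562.6 -169.4] enc 563.0581665039062 -172.51058959960938 91.67816162109375 area-rad 1596
[     0      0    640    400 249850]
thr [523.19316443   4.91467303] [ -463.05179811 -1585.70407554] [2252.46998396  872.48205463] ((734.2145385742188, -640.7011108398438), 1525.2794189453125)
```

View pics/t3.png

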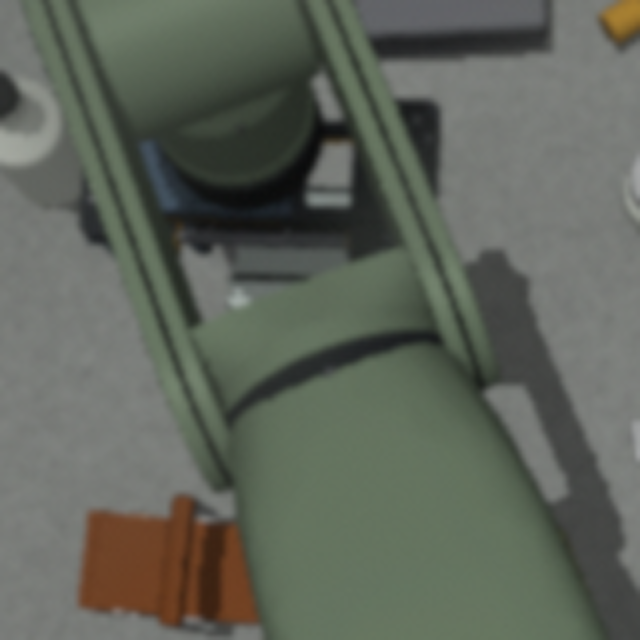

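Emit:
arm_command([
  [0.5,[-10,0,10],0],
  [0.5,[-25,-10,20],0],
  [0.5,[-39,-35,20],0],
  [0.5,[-39,-65,20],0],
  [0.5,[-39,-100,20],0],
  [0.5,[-39,-135,20],0],
  [0.5,[-39,-170,20],0],
  [0.5,[-39,-205,20],0],
  [0.5,[-39,-240,20],0],
  [0.5,[-39,-275,20],0],
  [0.5,[-39,-310,20],0],
  [0.5,[-39,-340,20],0],
  [0.5,[-39,-365,20],0],
  [0.5,[-39,-385,20],0],
  [0.5,[-39,-400,20],0],
  [0.5,[-39,-406,20],0],
  [0.5,[-39,-406,20],0],
  [0.5,[-39,-406,20],0],
])

```text
time_s: 8.0
ee_pos: [532.9, -173.1, 281.1]
ee_rot: [-82.6, 89.9, 94.9]
force: [0.3, -0.2, -6.1]
gripper_width: 82.1
```

Run:
```python
from h import *
s=env.state(); print(s["ee_pos"],s["ee_rot"],s["force"],s["torque"],s["gripper_width"],s["time_s"])
f=cams.grab_frame("side"); save(f,"s5.png",(250,40,410,200),5)
f=cams.grab_frame("top"); save(f,"t5.png",(360,90,500,230),4)
f=cams.grab_frame("wrist"); save(f,"w5.png")
```

```text
[ 532.89937252 -173.06840784  281.07868985] [-82.57712688  89.94628327  94.91978753] [ 0.30349072 -0.21535004 -6.11156477] [ 0.07417466  0.05527167 -0.02064647] 82.05012131555846 8.0
```

View pics/s5.png

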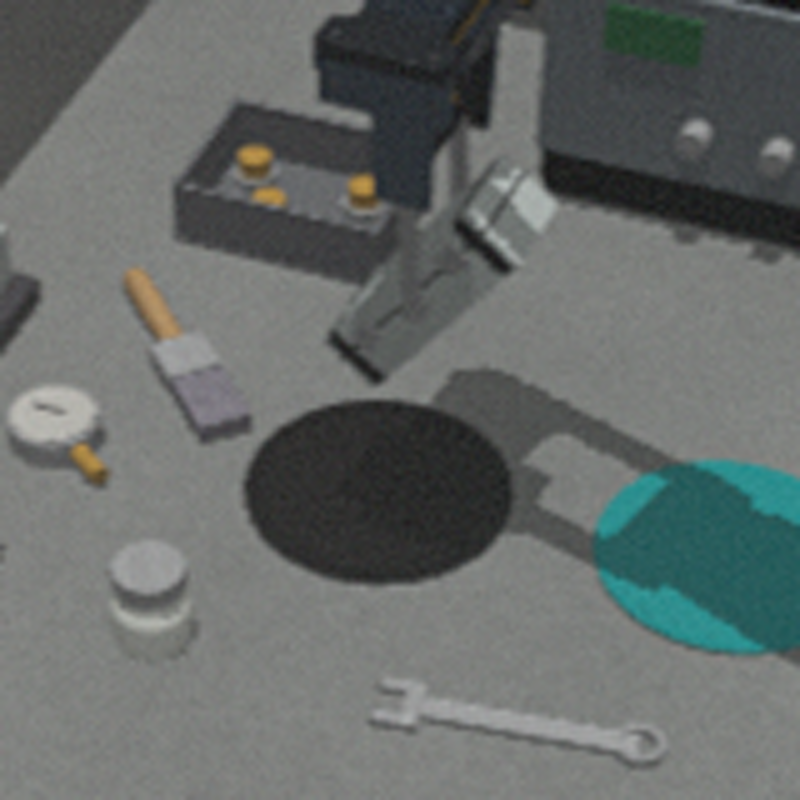

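View pics/w5.png

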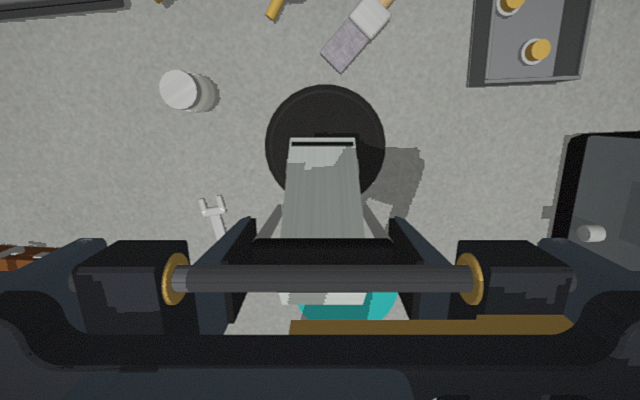

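```bash
cat >> h.py <<'E'
def model(bar,dip,bail,yaw=-2.5):
    # dip deg of heavy(+h) end; bail magnitude towards light end; returns center, corners
    y=np.radians(yaw); h=np.array([np.cos(y),np.sin(y),0]); l=np.array([-np.sin(y),np.cos(y),0]); z=np.array([0,0,1.])
    d=np.radians(dip); ax=h*np.cos(d)-z*np.sin(d); n=h*np.sin(d)+z*np.cos(d)
    b=np.radians(bail); arm=n*np.cos(b)-ax*np.sin(b)
    c=np.array(bar,float)-95*arm
    return c,{(i,j,k):c+ax*75*i+l*32*j+n*22*k for i in(1,-1) for j in (1,-1) for k in(1,-1)}
def overlay(f,bar,dip,bail,im):
    c,C=model(bar,dip,bail)
    for a in C:
        for b in C:
            if sum(x!=y for x,y in zip(a,b))==1:
                p,q=proj(f,C[a]),proj(f,C[b]); cv2.line(im,tuple(int(v) for v in p*5),tuple(int(v) for v in q*5),(0,0,255) if a[0]==1 else (0,255,0),1)
    p,q=proj(f,c),proj(f,bar); cv2.line(im,tuple(int(v) for v in p*5),tuple(int(v) for v in q*5),(255,0,0),1)
E
python3 - <<'E'
from h import *
f=cams.grab_frame("side")
for i,(d,b) in enumerate(((50,50),(58,50))):
    im=cv2.resize(cv2.cvtColor(f["img"],cv2.COLOR_RGB2BGR),None,fx=5,fy=5)
    overlay(f,(533.5,-173,287),d,b,im); cv2.imwrite(f"pics/ov{i}.png",im[200:700,1450:2000])
E
python3 -c "
import cv2,numpy as np
cv2.imwrite('pics/ov.png',np.hstack([cv2.imread('pics/ov0.png')[:,:400],cv2.imread('pics/ov1.png')[:,:400]]))"
```

```text
(no output)
```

View pics/ov.png

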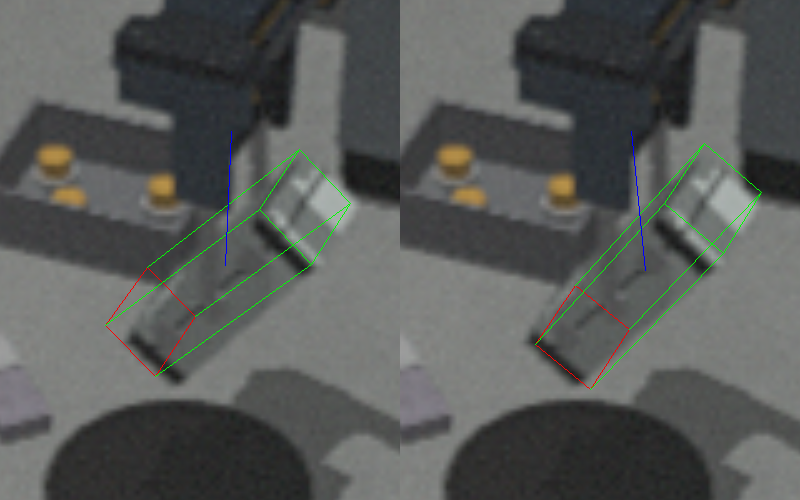

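Emit:
arm_command([
  [0.5,[-2,0,-20],0],
  [0.5,[-5,0,-45],0],
  [0.5,[-5,0,-70],0],
  [0.5,[-5,0,-90],0],
  [0.5,[-5,0,-102],0],
  [0.5,[-5,0,-106],0],
  [0.5,[-5,0,-110],0],
  [0.5,[-5,0,-113],0],
  [0.5,[-5,0,-113],0],
])

```text
time_s: 9.1
ee_pos: [528.2, -174.1, 168.4]
ee_rot: [155.5, 90.0, -27.0]
force: [-0.3, 0.3, -5.5]
gripper_width: 81.6
```

Run:
```python
from h import *
s=env.state(); print(s["ee_pos"],s["ee_rot"],s["force"],s["torque"],s["gripper_width"],s["time_s"])
f=cams.grab_frame("side")
im=cv2.resize(cv2.cvtColor(f["img"],cv2.COLOR_RGB2BGR),None,fx=5,fy=5); a=im.copy()
p=np.array(s["ee_pos"])+[0.5,0,6]
overlay(f,p,57,50,im); cv2.imwrite("pics/s6.png",np.hstack([a[350:850,1450:1850],im[350:850,1450:1850]]))
```

```text
[ 528.19463242 -174.10125901  168.37343002] [155.50759918  89.95703396 -27.02500529] [-0.2785318   0.32312369 -5.4895963 ] [0.02079272 0.09271979 0.01038868] 81.62224154091966 9.1
```

View pics/s6.png

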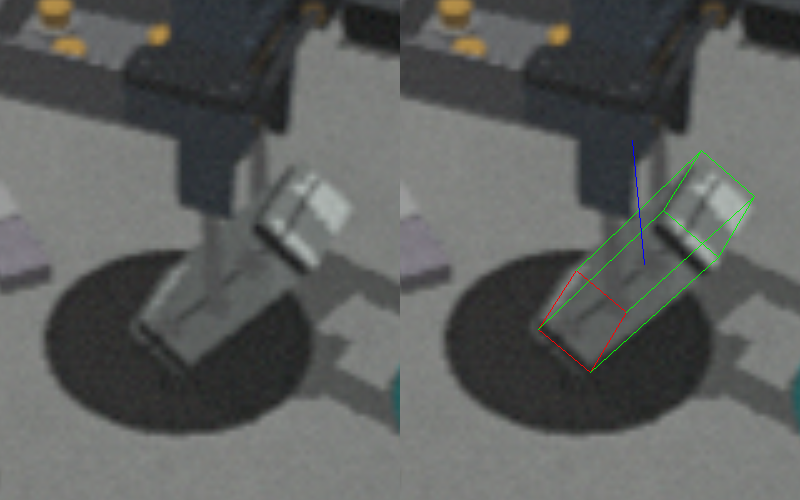

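Emit:
arm_command([
  [0.5,[2,0,-2],0],
  [0.5,[5,0,-3],0],
  [0.5,[10,0,-3],0],
  [0.5,[15,-0.5,-2],0],
  [0.5,[15,-0.5,-2],0],
], grip_force=20)

```text
time_s: 9.65
ee_pos: [544.4, -174.8, 166.9]
ee_rot: [166.2, 89.9, -16.3]
force: [-1.4, 0.1, 3.8]
gripper_width: 81.8
```

```bash
cat > look.py <<'E'
from h import *
import sys
dip=float(sys.argv[1]); bail=float(sys.argv[2]); n=sys.argv[3]
f=cams.grab_frame("side")
s=env.state(); print(s["ee_pos"],s["force"],s["torque"],s["gripper_width"],s["time_s"])
im=cv2.resize(cv2.cvtColor(f["img"],cv2.COLOR_RGB2BGR),None,fx=5,fy=5); a=im.copy()
p=np.array(s["ee_pos"])+[0.5,0,6]
overlay(f,p,dip,bail,im); cv2.imwrite("pics/"+n,np.hstack([a[350:850,1450:1850],im[350:850,1450:1850]]))
E
python3 look.py 62 50 s7.png
```

```text
[ 543.84045409 -174.73464218  166.65584731] [-1.24397605 -0.16920293  3.94083059] [ 0.01844781  0.52752562 -0.00994862] 81.71395825576165 9.7
```

View pics/s7.png

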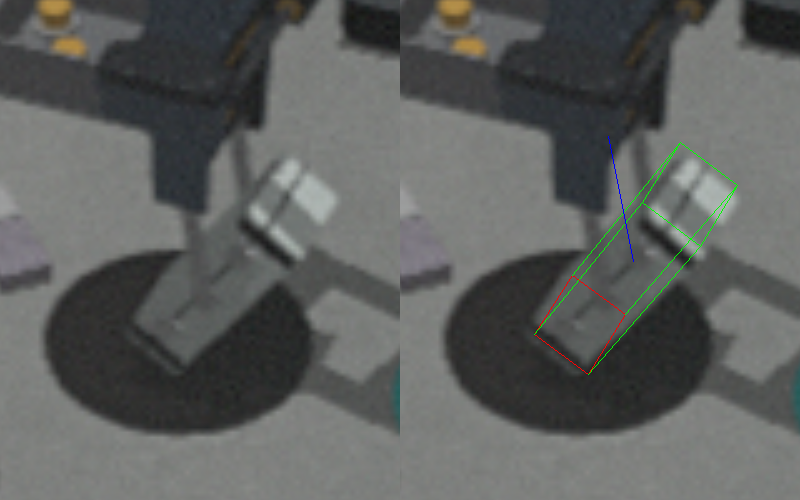

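Emit:
arm_command([
  [0.5,[0,0,1],0],
  [0.5,[2,0,3],0],
  [0.5,[5,0,4],0],
  [0.5,[5,0,4],0],
], grip_force=10)

```text
time_s: 10.1
ee_pos: [548.3, -174.4, 169.2]
ee_rot: [-38.3, 90.0, 139.1]
force: [-0.2, -0.4, -5.4]
gripper_width: 81.8
```

```bash
python3 look.py 63 50 s8.png
```

```text
[ 547.89054084 -174.39069498  169.1884999 ] [-0.12867412 -0.39346769 -5.01460509] [ 0.03866236 -0.03433913 -0.02472197] 81.6645252209555 10.15
```

View pics/s8.png

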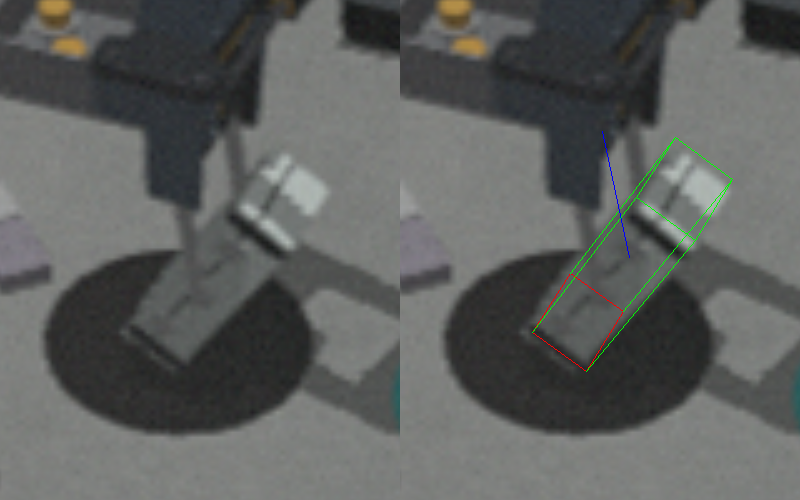

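Emit:
arm_command([
  [0.5,[0,0,6],0],
  [0.5,[-6,0,6],0],
  [0.5,[-10,0,5],0],
  [0.5,[-10,0,2],0],
  [0.5,[-10,0,0],0],
  [0.5,[-8,0,-1],0],
  [0.5,[-5,0,-1.5],0],
  [0.5,[0,0,-1.5],0],
  [0.5,[5,-0.5,-1.5],0],
  [0.5,[5,-0.5,-1.5],0],
])

```text
time_s: 11.15
ee_pos: [554.3, -175.2, 168.5]
ee_rot: [165.1, 89.9, -17.4]
force: [-1.0, -1.2, -5.1]
gripper_width: 81.9
```

```bash
python3 look.py 65 50 s9.png
```

```text
[ 553.50919122 -175.10248066  168.44820639] [-0.11324672 -0.08299454 -5.79980257] [ 0.03051874 -0.03624822  0.00925766] 81.9552013496327 11.2
```

View pics/s9.png

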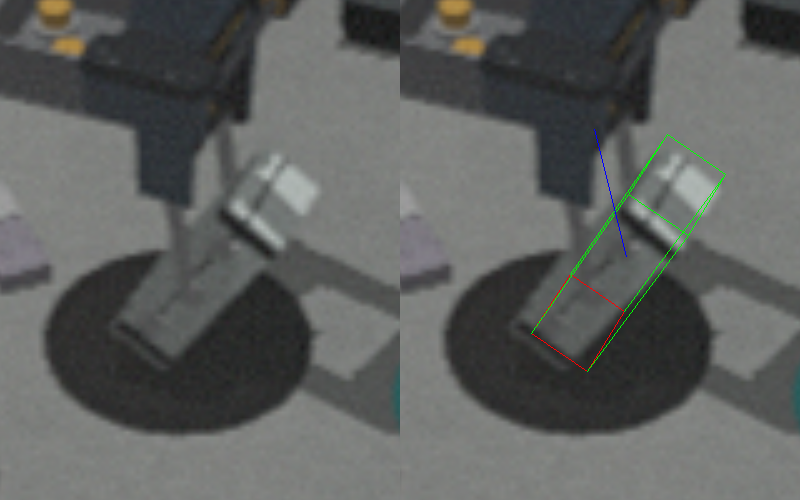

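Emit:
arm_command([
  [0.5,[-8,0,5],0],
  [0.5,[-20,1,5],0],
  [0.5,[-29,1,3],0],
  [0.5,[-29,1,0],0],
  [0.5,[-29,1,-1],0],
  [0.5,[-29,1,-3],0],
  [0.5,[-25,1,-3],0],
  [0.5,[-20,1,-3],0],
  [0.5,[-15,0.5,-3],0],
  [0.5,[-8,0.5,-3],0],
  [0.5,[-1,0,-4],0],
  [0.5,[-1,0,-4],0],
], grip_force=8)

```text
time_s: 12.4
ee_pos: [553.7, -175.2, 164.5]
ee_rot: [171.2, 89.9, -11.3]
force: [0.0, -0.3, 0.8]
gripper_width: 82.1
```

```bash
python3 look.py 67 48 s10.png
```

```text
[ 553.03012533 -175.16501969  164.47018411] [ 1.01236177 -0.11687736 -0.93706105] [-0.03679622 -0.04043713 -0.01242033] 82.31098018988787 12.45
```

View pics/s10.png

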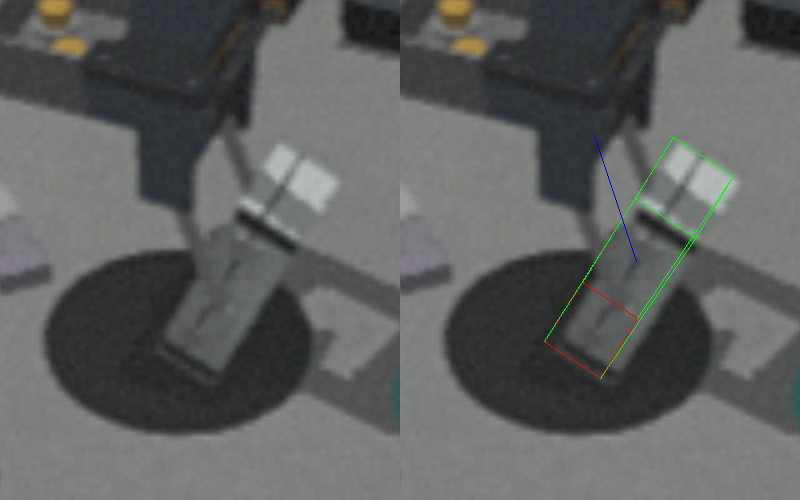

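Emit:
arm_command([
  [0.5,[5,0,-0.5],0],
  [0.5,[10,-0.5,-1.5],0],
  [0.5,[15,-0.5,-2.5],0],
  [0.5,[20,-1,-4],0],
  [0.5,[25,-1,-5],0],
  [0.5,[25,-1,-5],0],
])

```text
time_s: 13.05
ee_pos: [578.1, -176.2, 159.4]
ee_rot: [164.2, 89.9, -18.3]
force: [0.9, 0.1, 1.6]
gripper_width: 82.3
```

```bash
python3 look.py 77 49 s11.png
```

```text
[ 577.77532698 -176.17547643  159.52878373] [ 0.9617077  -0.22152222  1.1478804 ] [-0.03942951 -0.23010662  0.02485988] 81.8319247812482 13.1
```

View pics/s11.png

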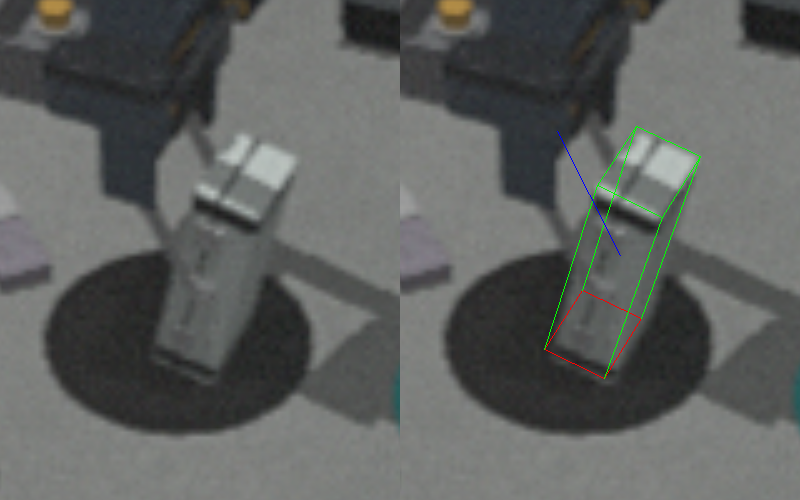

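Emit:
arm_command([
  [0.5,[5,0,-1.5],0],
  [0.5,[10,-0.5,-3],0],
  [0.5,[15,-0.5,-4.5],0],
  [0.5,[20,-1,-6.5],0],
  [0.5,[25,-1,-8.5],0],
  [0.5,[30,-1,-10.5],0],
  [0.5,[34,-1.5,-12],0],
  [0.5,[34,-1.5,-12],0],
])

```text
time_s: 13.9
ee_pos: [611.1, -177.3, 146.9]
ee_rot: [-24.4, 89.9, 153.0]
force: [-1.5, -0.1, -3.8]
gripper_width: 82.2
```

```bash
python3 look.py 90 49 s12.png
```

```text
[ 610.88907936 -177.33787697  146.93424143] [-2.06760812 -0.34440005 -3.12226733] [-0.00738514  0.1880392  -0.02143517] 82.05161872098579 13.95
```

View pics/s12.png

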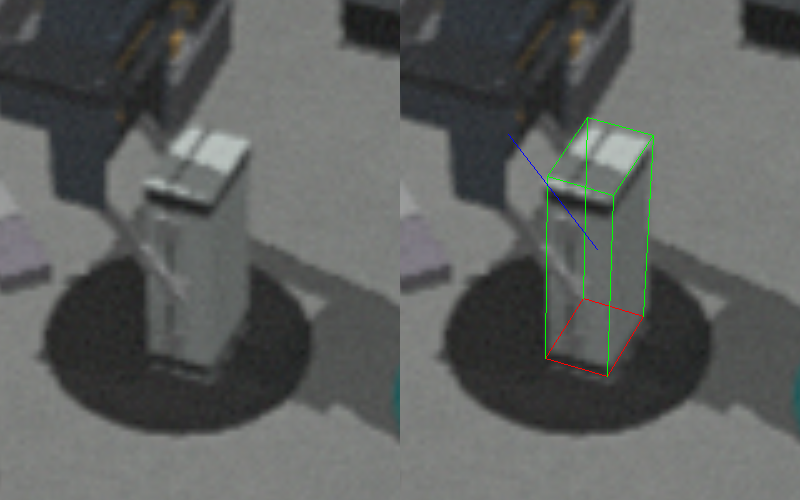

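The case is upright but about 12 mm short of the mat centre in x. I'll grip harder so it stays vertical, lift it a few mm, shift it and set it down.

Emit:
arm_command([
  [0.5,[0,0,0],0],
  [0.5,[0,0,0],0],
  [0.5,[0,0,0],0],
  [0.5,[0,0,3],0],
  [0.5,[0,0,7],0],
  [0.5,[0,0,10],0],
  [0.5,[0,0,10],0],
], grip_force=55)

```text
time_s: 14.65
ee_pos: [611.5, -177.7, 158.3]
ee_rot: [164.3, 89.9, -18.3]
force: [0.1, -0.6, -6.0]
gripper_width: 81.2
```

```bash
python3 look.py 90 49 s13.png
python3 - <<'E'
from h import *
f=cams.grab_frame("top"); save(f,"t13.png",(360,90,500,230),4)
f=cams.grab_frame("wrist"); save(f,"w13.png")
E
```

```text
[ 611.26887902 -177.60930832  157.9889291 ] [ 0.94693888 -0.68235365 -5.37067952] [-0.00632995 -0.31918109 -0.01273651] 81.97407703095443 14.7
```

View pics/s13.png

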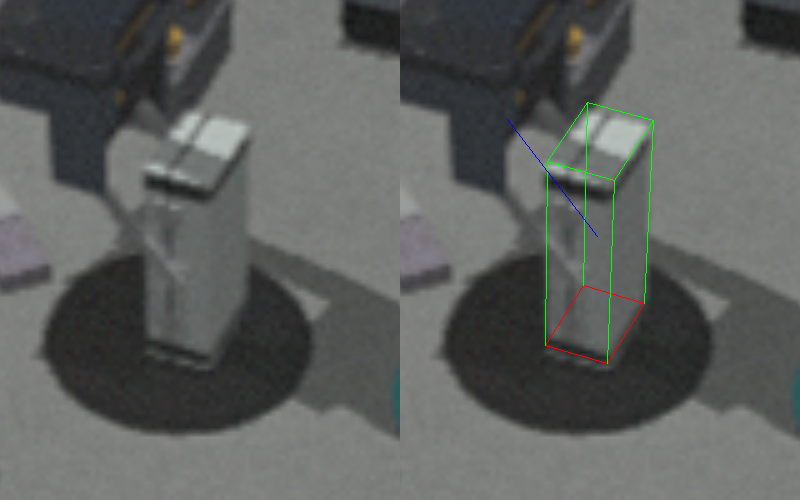

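View pics/t13.png

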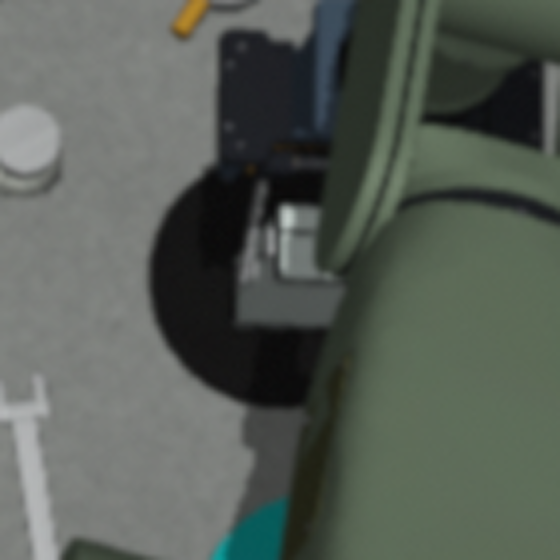

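View pics/w13.png

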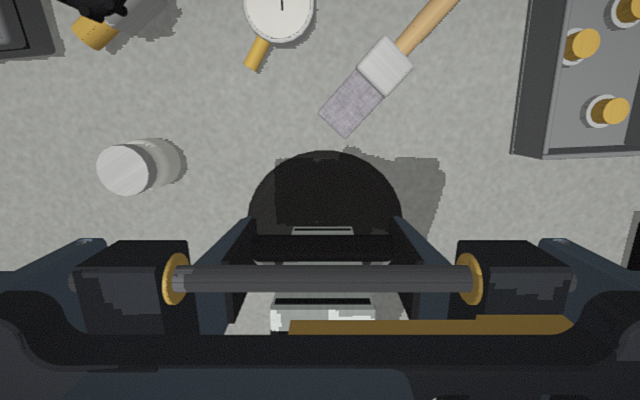

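Emit:
arm_command([
  [0.5,[3,0,0],0],
  [0.5,[7,0,0],0],
  [0.5,[11,0,0],0],
  [0.5,[11.5,0,0],0],
  [0.5,[11.5,0,-4],0],
  [0.5,[11.5,0,-8],0],
  [0.5,[11.5,0,-10],0],
  [0.5,[11.5,0,-11],0],
  [0.5,[11.5,0,-11],0],
  [0.5,[11.5,0,-11],0],
])

```text
time_s: 15.8
ee_pos: [622.3, -177.4, 146.7]
ee_rot: [-45.5, 90.0, 132.0]
force: [-0.1, 0.5, -3.2]
gripper_width: 81.4
```

```bash
python3 look.py 90 49 s14.png
```

```text
[ 622.33830056 -177.43568194  146.75558641] [-0.9653184   0.67375707 -3.3479197 ] [ 0.15190054  0.13001328 -0.01006825] 81.75880858300404 15.85
```

View pics/s14.png

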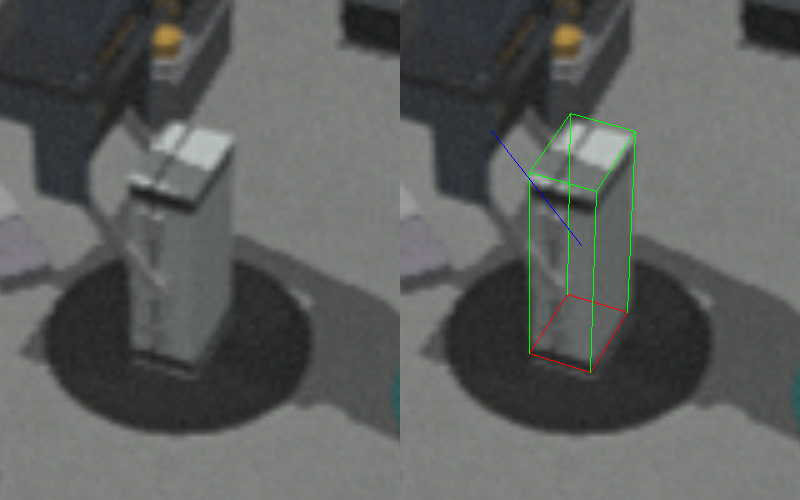

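Emit:
arm_command([
  [0.5,[0,0,0],0],
  [0.5,[0,0,-0.5],0],
  [0.5,[0,0,-1],0],
  [0.5,[0,0,-1],0],
  [0.5,[0,0,-1],0],
], grip_force=5)

```text
time_s: 16.35
ee_pos: [622.5, -177.6, 145.7]
ee_rot: [142.4, 90.0, -40.1]
force: [-2.3, 1.1, -0.2]
gripper_width: 82.0
```

```bash
python3 look.py 90 49 s15.png
```

```text
[ 622.52126928 -177.54507588  145.63977716] [-1.34908297  0.49374751 -0.61956029] [ 0.17108305  0.28638472 -0.0344367 ] 81.9458176053446 16.4
```

View pics/s15.png

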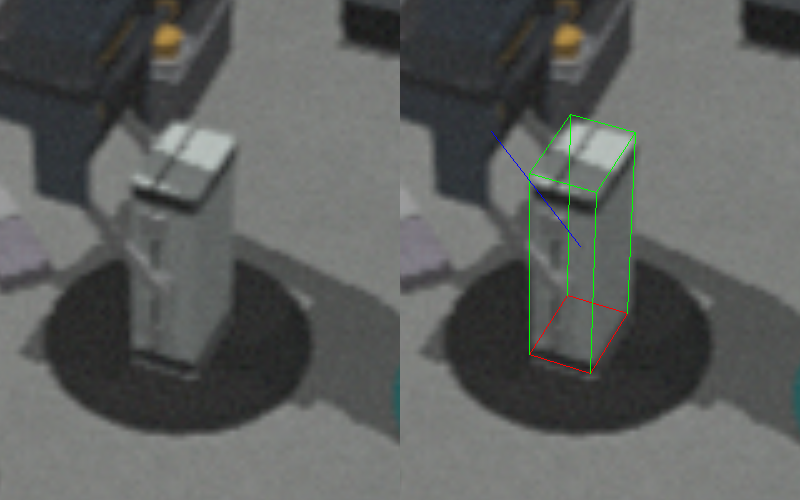

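Upright, nearly all its weight is on the mat, so I release.

Emit:
arm_command([
  [0.93,[0,0,0],0],
  [0.96,[0,0,0],0],
  [1,[0,0,0],0],
  [1,[0,0,0],0],
  [1,[0,0,0],0],
])

```text
time_s: 16.9
ee_pos: [622.6, -177.6, 145.5]
ee_rot: [146.3, 90.0, -36.3]
force: [0.4, 0.2, 0.1]
gripper_width: 91.4
```

```bash
python3 look.py 90 49 s16.png; python3 -c "
from h import *
f=cams.grab_frame('wrist'); save(f,'w16.png')"
```

```text
[ 622.5438325  -177.58614632  145.50806442] [-0.35906689  0.58549516  0.00469051] [0.05936317 0.04822915 0.02066413] 91.24060001234203 16.95
```

View pics/s16.png

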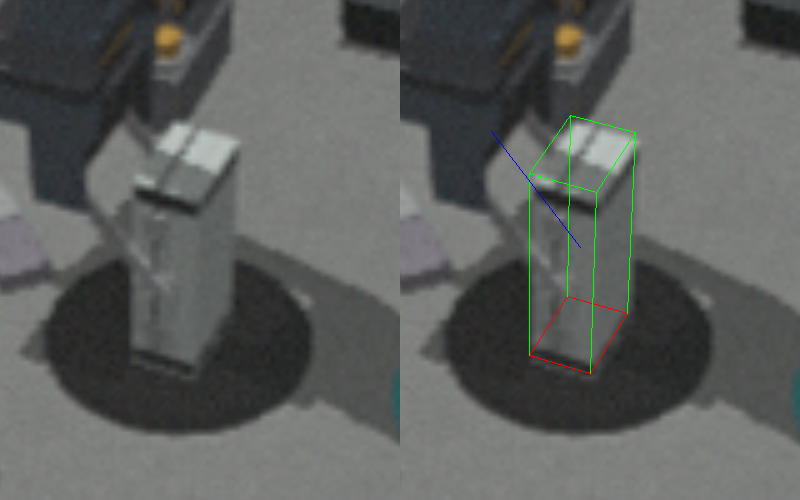

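View pics/w16.png

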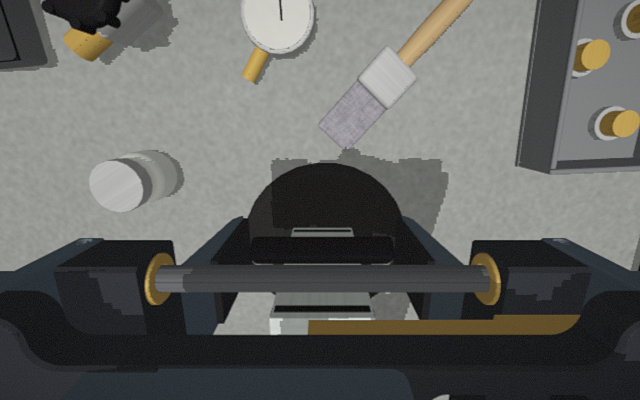

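Released and standing. The wrist view shows clear gaps on both sides of the bar (252–394 between the fingers). Now straight up.

Emit:
arm_command([
  [1,[0,0,8],0],
  [1,[0,0,18],0],
  [1,[0,0,32],0],
  [1,[0,0,50],0],
  [1,[0,0,80],0],
  [1,[0,0,110],0],
  [1,[0,0,140],0],
  [1,[0,100,150],0],
  [1,[0,180,150],0],
  [1,[0,250,150],0],
  [1,[0,250,150],0],
  [1,[0,250,150],0],
  [1,[0,250,150],0],
  [1,[0,250,150],0],
])

```text
time_s: 18.4
ee_pos: [622.5, 73.4, 296.7]
ee_rot: [160.4, 89.9, -22.0]
force: [0.1, -0.8, 0.8]
gripper_width: 91.3
```

Run:
```python
from h import *
f=cams.grab_frame("top"); save(f,"t17.png",(360,90,500,230),4); 
for r in cams.silhouettes(f,"mat_center"): print(r["conf"],ray(f,r["centre"],4))
f2=cams.grab_frame("side"); save(f2,"s17.png",(250,80,410,220),5)
print(env.state()["time_s"],env.state()["force"])
for n,g in (("top",f),("side",f2)):
    for dx in (0,):
        y=np.radians(-2.5); h=np.array([np.cos(y),np.sin(y),0]); l=np.array([-h[1],h[0],0])
        off,s,o=(np.array([360,90]),4,0) if n=="top" else (np.array([250,80]),5,0)
        for z in (4,154):
            print(n,z,[((proj(g,np.array([561,-174.5,z])+h*22*i+l*32*j)-off)*s).round().tolist() for i,j in ((1,1),(1,-1),(-1,-1),(-1,1))])
```

```text
0.82 [ 533.13531256 -177.02586223    4.        ]
0.57 [ 329.99702741 -219.90746784    4.        ]
18.55 [-1.16902087 -0.84833485 -0.21121386]
top 4 [[228.0, 242.0], [322.0, 245.0], [322.0, 308.0], [228.0, 305.0]]
top 154 [[277.0, 190.0], [382.0, 193.0], [382.0, 264.0], [276.0, 261.0]]
side 4 [[329.0, 306.0], [367.0, 247.0], [427.0, 265.0], [390.0, 325.0]]
side 154 [[329.0, 125.0], [370.0, 66.0], [435.0, 84.0], [395.0, 144.0]]
```

View pics/t17.png

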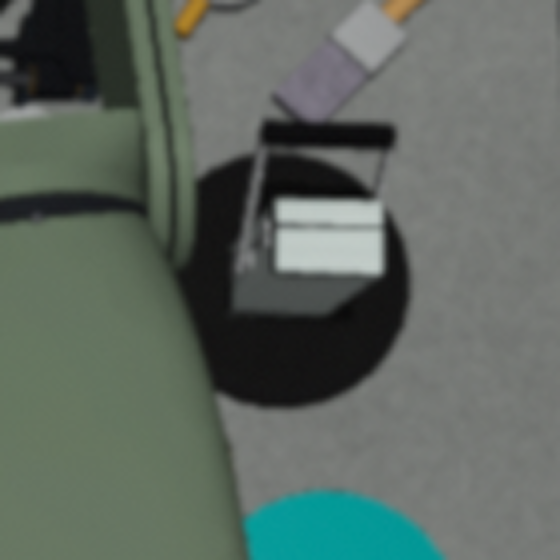

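View pics/s17.png

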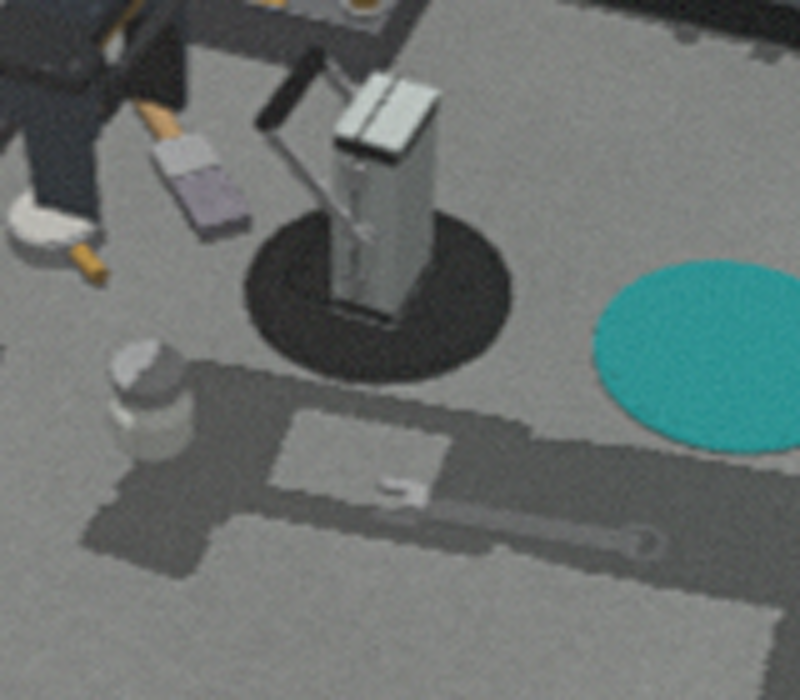

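```bash
python3 -c "
from h import *
print(env.job_done())"
```

```text
the job is handed in; nothing more can be done
None
```

The aluminium case is standing upright on its heavy end on the black mat, released, and the job is handed in at about 18.6 s of the 45 s.

- **Lift:** I picked the case up by its handle, with the finger pads on the two ends of the bar so that it could swing. The far end (world +x) dipped, so that end is the heavy one.
- **Placing:** I carried it to the black mat, set its lower edge down and swung the bar over until it stood upright. The first touchdown slipped a few mm, so I redid it. Once upright it was about 12 mm off centre, so I lifted it 10 mm, shifted it and set it down again.
- **Last checks:** After I let go and moved the gripper away, the side and top pictures show it standing upright and clear of the robot.
- **Position:** By the top view its centre is about 4–5 mm from the mat centre in x and 2–3 mm in y. I left that as it was.
- **Disagreement:** After the release, the mat detector put the mat centre about 28 mm away in x. The case covers part of the mat in that picture, so I kept the earlier measurement.

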